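# Flip down the display hook and hang the serving board

### The arm

A 7-joint arm with a two-finger parallel gripper is mounted at the origin on the work surface; the furniture and walls round the work are solid. World frame = base frame: x ahead of the robot, y to its left, z up, the work surface at z = 0. Lengths are in m, angles in rad, forces in N, time in s.
With the tool pointing down it reaches from about 0.35 to 0.9 m from the base axis. Payload 8.1 kg.
Tool frame: the origin (TCP) lies midway between the tips of the shut fingers; the grasp point (between the pads) lies 19 mm behind it; z points along the fingers, y is the line along which they close (so a half turn about z gives the same grasp; the last joint's range is limited). The gripper opens to 92 mm and grips with 3 to 60 N. Pads are 19 mm wide; open, the fingers measure 130 mm over their backs; the gripper's body (75 mm by 190 mm) begins 47 mm behind the grasp point.
Start: joints at [-1.257, 0.434, 0.025, 1.573, -0.012, 1.134, -0.075], TCP at [0.253, 0.571, 0.227] pointing down, gripper open.
Joint ranges: [-2.62, 2.62], [-0.44, 2.09], [-1.27, 1.32], [0.08, 2.57], [-1.32, 4.46], [0.12, 2], [-2.74, 2.74]. Speed limits (rad/s): [2.22, 2.22, 3.01, 3.01, 3.14, 3.14, 3.14].

### API

Orientations are given as a rotation vector (axis times angle).
In Python, from cell import arm gives the robot as it stands.
- The arm moves only by the tool carry_out, never from a script. Its arguments are lists of equal length, an entry for each row: "claw": the finger opening in cm, from 0 to 9.18; "delta_pos": the shift along the tool's x, y, z in cm, a list of three; "angular": the turn, a rotation vector about the tool's x, y, z in rad, a list of three. In form: {"claw": [claw, ...], "delta_pos": [[dx, dy, dz], ...], "angular": [[ax, ay, az], ...]}. A call has 1 to 20 rows; each row shifts and turns the commanded pose from where the row before left it, along the tool's axes as they then stand; what a row does not reach is not made up. A row lasts 1/10 s, in which the tool goes at most 50 mm and 8.59 degrees, less where a joint would pass 70% of its speed; a pose out of reach is approached as far as the arm can. A call with a gripper value outside its range is refused whole. The fingers move at their own pace and stop on an object; "force" is the grip in N (left out, the last holds). Time passes only in rows, so rows that do not move let the fingers close. It gives the time, the measured TCP pose, the force, the opening and the grip force at its end, in the units of the state.
- arm.observe(): the state, without advancing time (a new reading comes with each control period).
- arm.get_image(name): name is "scene" or "top"; returns a dict with "frame" (384x512x3 uint8, red, green, blue), "mtx" (3x3 intrinsics, pixels), "T" (4x4, takes a point from camera to world coordinates). Camera axes: x right, y down, z forward; pixel columns grow to the right and rows downward; lengths in m; the calibration is good to about 2 mm. A picture is of the moment at which its call begins. There is no depth.
- arm.sign_off(): hands the job in; it is judged then, once.
Trained networks look in a picture, given as the dict that the camera call returned (one of the last four; its "shot" number tells which), for a name from the list of things; names that differ only in an ending like _2 or _b are one class to them, and where a whole thing is asked for, a point or a joint stands for the part that bears it (a point fixed in the world has none). Each returns a list of dicts, best first, with "conf" (0 to 1); they miss things now and then, are a little off and sometimes report something else, mostly with a low value. They report only what shows in the picture. A call takes as long as a camera call.
- arm.look_for(label, picture): "centre" ([column, row] as shares, 0 to 1, of the picture: columns of its width, rows of its height, amid what is visible of it).
- arm.trace(label, picture): "region" (384x512 bool, what is visible of it) and "centre" ([column, row] as shares, 0 to 1, of the picture: columns of its width, rows of its height, amid what is visible of it).
- arm.place_of(label, picture): "centre" ([column, row] as shares, 0 to 1, of the picture: columns of its width, rows of its height: a listed point, or the origin of a listed thing).
The state is a dict: "clock": time; "joints": joint angles; "dq": joint speeds; "joint_efforts": joint torques, N m; "position": TCP position; "ee_rot": TCP orientation; "force": force on the tool from outside, world axes, zero at the start; "ft_torque": the same for the moment, N m; "width": opening from 0.0 (shut) to 1.0 (fully open); "gripper_force": force on a finger pad.
Only numpy, scipy, OpenCV 4.12 (cv2) and the standard library are available. Lean on these libraries where they do the work, as an engineer would, in place of code of your own. Each camera call takes 0.05 s, during which the arm holds its last target. There are 200 camera calls.

### The job

Fold the flat hook on the small pegboard display out and down until it sits firmly home on its stop. Then take the wooden serving board out of its rack and hang it by its slot on the hook, behind the knob, so that it hangs free and straight. The hook has been bent down a little by earlier loads and will bend further if forced, so go gently and by feel, never ram the board against it, and leave the other wares where they stand.

Things in the scene. Friction and masses are not known exactly. Their poses are not given: they have to be found in the camera images.
- display: Counter-top stand of grey perforated panel with dark steel trims, fixed. Origin on the table below the middle of the panel's front face; x from the face into the panel (the hook opens towards -x), y along the panel, z up. Panel 210 mm wide, 12 mm thick, top edge 294 mm above the table; foot plate 12 mm high, reaching 50 mm in front of the face.
- hinge_pin (a point): Middle of the hook's hinge pin, axes as the display's; the pin lies along y, 18 mm before the face, 220 mm up. Its bracket has been bent down by past loads, unmeasured: the whole hook leans out by 0.02 to 0.19 rad, so that on its stop the knob's centre lies anywhere from 2 to 19 mm below the pin. Feel for it. Pressed with over 25 N at the knob on its stop, the bracket bends on.
- prong (a joint): Hinge of the hook, rad, measured from its (bent) bracket: 0 folded, prong up along the panel; 1.571 on its hard stop, pointing to -x of the display. Starts under 0.12. Stiff: turns at 0.32 N m (3 N at the knob), stays where left. Prong: straight steel rod 8 mm thick with a ball knob 14 mm across, its centre 100 mm from the pin; folded, the knob stands 20 mm above the panel's top edge.
- board: Plain wooden serving board, loose, 0.16 to 0.26 kg, standing on edge in the rack: 130 mm wide (y), 150 mm tall (z), 12 mm thick (x), corner radius 14 mm. Origin at the middle of its lower edge. Can be gripped across its thickness from above, beside the slot.
- slot (a point): Centre of the board's hanging slot, axes as the board's; it goes through along x, 30 mm wide (y), 19 mm high (z), upper edge 18 mm below the board's top edge. The knob passes it with 2.5 mm to spare above and below. Hanging, its upper edge rests on the prong, which leaves the slot's centre 5.5 mm below the prong's axis.
- rack: Dark wooden rack, fixed: base 70 x 120 x 12 mm with two upright cheeks, 100 mm long, tops 50 mm above the table, that leave a groove 14 mm wide, along y, in which the board stands 38 mm deep on the base. Origin under its middle, x across the groove.
- bowl: Footed metal bowl on three legs, 176 mm across, 96 mm high, a bystander; origin under its middle.
- jug: Metal jug with a handle, 109 x 167 x 143 mm, a bystander; origin under its middle.
- jigger: Glass bar measure like an hourglass, 43 mm across, 75 mm high, a bystander; origin under its middle.
- salt_jar: Small glass salt jar with a pale cap, 44 mm across, 66 mm high, a bystander; origin under its middle.
- shallow_dish: Shallow oblong metal dish, 121 x 171 x 25 mm, a bystander; origin under its middle.
- gift_box: Cream cardboard gift box, 82 x 118 x 56 mm, a bystander; origin under its middle.

How it is judged:
On the way:
1. the hook is folded out fully onto its stop while the board is off it (value of joint prong above 1.52 rad and contact force between board and display below 0.1 N), for 0.2 s.
At the end, for the whole second after the job is handed in: The hook is fully open on its stop (over 1.52 rad). The board hangs on it by its slot, between panel and knob, slot centre 192 to 221 mm up (the hook not bent further), its weight on the hook, let go, upright within 0.2 rad and facing the panel within 0.4 rad, at rest (under 50 mm/s) (value of joint prong above 1.52 rad and x of slot in the frame of display between -0.11 and -0.024 m and y of slot in the frame of display between -0.018 and 0.018 m and z of slot in the frame of display between 0.192 and 0.221 m and contact force between board and display above 0.8 N and contact force between board and the fingers below 0.05 N and angle between board's own z axis and vertical below 0.2 rad and angle between the x axis of board and the x axis of display, either way round below 0.4 rad and linear speed of board below 0.05 m/s); the robot touches nothing.
It fails at once if the board is pressed against the hook or the display with more than 15 N (contact force between board and display above 15 N).
It fails at once if the gripper squeezes or presses the hook or display with more than 100 N in all, or the arm leans on it with more than 30 N (contact force between the fingers and display above 100 N or contact force between the arm and display above 30 N).
It fails at once if the board is tipped over or dropped (angle between board's own z axis and vertical above 0.6 rad).
It fails at once if a bystander is moved by more than 20 mm (distance of any of bowl, jug, jigger, salt_jar, shallow_dish, gift_box from where it was at the start of the episode above 0.02 m).
It also fails if it takes over 66 s, if anything falls off the work surface, if the arm or the gripper's body presses on something with over 40 N, if the wrist force passes 120 N, or if a joint passes its speed limit or range.

## Working session

There is one attempt and no reset: what is moved stays moved. The work goes in short steps, Python scripts to look and compute and a tool call to move; the robot and the scene stay as the last step left them, time stands still between calls to the robot, and variables do not carry over. Pictures are saved under pics/ and viewed, at most 10 in all, crops included, and the job is handed in when it is done.

Besides the shell and the picture viewer there is one more tool, called after "Emit:" as name(argument=value, ...) on one line, values as JSON. carry_out: Moves the arm, as the interface text tells. Its arguments: {"type":"object","properties":{"claw":{"type":"array","items":{"type":"number"}},"delta_pos":{"type":"array","items":{"type":"array","items":{"type":"number"}}},"angular":{"type":"array","items":{"type":"array","items":{"type":"number"}}},"force":{"type":"number"}},"required":["claw","delta_pos","angular"]}

```bash
mkdir -p pics; ls; cat > h.py <<'E'
import numpy as np, cv2
from cell import arm
from scipy.spatial.transform import Rotation as R
def ray(p,c):
    u=np.array([c[0]*512,c[1]*384,1.]); d=p["T"][:3,:3]@np.linalg.solve(p["mtx"],u); return p["T"][:3,3],d/np.linalg.norm(d)
def tri(rays):
    A=sum(np.eye(3)-np.outer(d,d) for o,d in rays); b=sum((np.eye(3)-np.outer(d,d))@o for o,d in rays); return np.linalg.solve(A,b)
def onz(r,z):
    o,d=r; return o+d*(z-o[2])/d[2]
def proj(p,X):
    q=np.linalg.inv(p["T"])@np.append(X,1); q=p["mtx"]@q[:3]; return q[:2]/q[2]
E
python3 - <<'E'
from h import *
P={n:arm.get_image(n) for n in("scene","top")}
for n,p in P.items():
    cv2.imwrite(f"pics/{n}0.png",p["frame"][:,:,::-1]); print(n,p["T"][:3,3].round(3),p["T"][:3,2].round(2),p["mtx"][0,0])
for l in["display","hinge_pin","board","slot","rack","bowl","jug","jigger","salt_jar","shallow_dish","gift_box"]:
    r={n:arm.place_of(l,p) for n,p in P.items()}
    s={n:(np.round(v[0]["centre"],3),round(v[0]["conf"],2)) for n,v in r.items() if v}
    rs=[ray(P[n],v[0]["centre"]) for n,v in r.items() if v]
    print(l,s,tri(rs).round(4) if len(rs)==2 else "",[onz(x,0).round(3)[:2] for x in rs])
s=arm.observe(); print({k:np.round(v,3) for k,v in s.items()})
E
```

```text
pics
scene [0.834 0.754 1.18 ] [-0.2  -0.57 -0.8 ] 461.635082165867
top [0.374 0.004 1.442] [ 0.15  0.   -0.99] 369.0734968247902
display {'scene': (array([0.696, 0.708]), 0.64), 'top': (array([0.583, 0.533]), 0.63)} [ 0.4179  0.0406 -0.0789] [array([0.352, 0.289]), array([ 0.525, -0.158])]
hinge_pin {'scene': (array([0.502, 0.338]), 0.82), 'top': (array([0.584, 0.527]), 0.85)} [ 0.5067 -0.1342  0.2139] [array([ 0.43 , -0.328]), array([ 0.534, -0.161])]
board {'scene': (array([0.6  , 0.676]), 0.63), 'top': (array([0.414, 0.566]), 0.7)} [ 0.4699  0.1896 -0.0249] [array([0.468, 0.207]), array([0.477, 0.181])]
slot {'scene': (array([0.597, 0.612]), 0.73), 'top': (array([0.399, 0.553]), 0.74)} [0.4836 0.1944 0.1241] [array([0.44, 0.13]), array([0.497, 0.211])]
rack {'scene': (array([0.593, 0.681]), 0.67), 'top': (array([0.409, 0.571]), 0.64)} [ 0.4715  0.1954 -0.0313] [array([0.48, 0.21]), array([0.47 , 0.191])]
bowl {'scene': (array([0.354, 0.546]), 0.77), 'top': (array([0.548, 0.373]), 0.96)} [ 0.7713 -0.0886 -0.0082] [array([ 0.768, -0.08 ]), array([ 0.774, -0.09 ])]
jug {'scene': (ar
[... 609 characters left out ...]
0.282])]
gift_box {'scene': (array([0.536, 0.342]), 0.74), 'top': (array([0.658, 0.636]), 0.94)} [ 0.3718 -0.3031 -0.0046] [array([ 0.374, -0.299]), array([ 0.371, -0.302])]
{'clock': np.float64(1.2), 'joints': array([-1.257,  0.435,  0.025,  1.573, -0.012,  1.134, -0.075]), 'dq': array([ 0.001, -0.   , -0.   , -0.001,  0.002,  0.   ,  0.002]), 'joint_efforts': array([ 1.0000e-03, -6.6766e+01,  9.8400e-01, -3.1481e+01, -6.1000e-02,
        3.3000e-02,  0.0000e+00]), 'position': array([0.253, 0.572, 0.227]), 'ee_rot': array([0.65 , 3.074, 0.   ]), 'force': array([ 0.15 ,  0.03 , -0.494]), 'ft_torque': array([ 0.024, -0.043, -0.017]), 'gripper_force': np.float64(0.0), 'width': np.float64(1.0)}
```

```bash
python3 - <<'E'
from h import *
a=cv2.imread("pics/scene0.png")
b=cv2.imread("pics/top0.png")
cv2.imwrite("pics/s1.png",cv2.resize(a[60:330,150:450],None,fx=2.2,fy=2.2,interpolation=cv2.INTER_CUBIC))
cv2.imwrite("pics/t1.png",cv2.resize(b[100:290,130:390],None,fx=3,fy=3,interpolation=cv2.INTER_CUBIC))
E
```

```text
(no output)
```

View pics/s1.png

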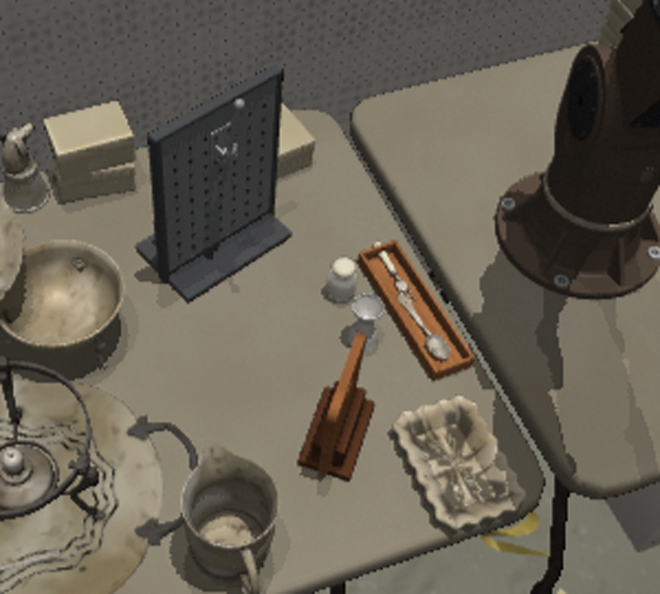

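View pics/t1.png

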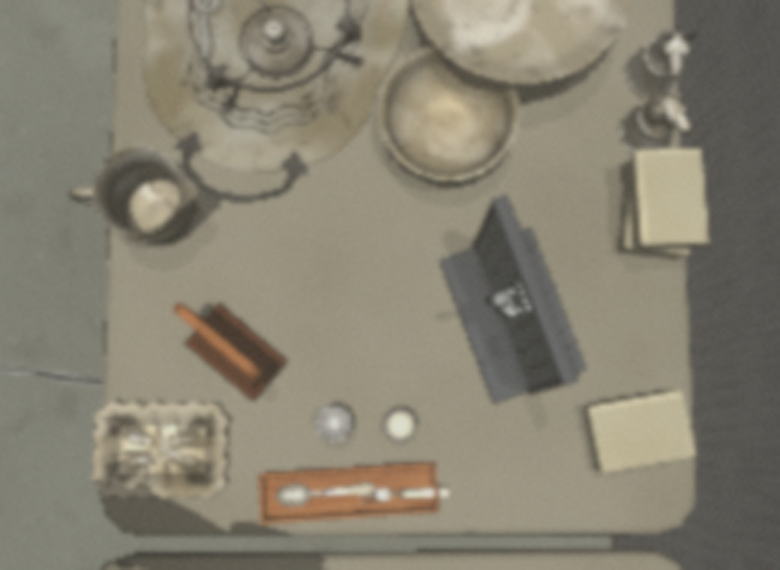

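The scene view shows the panel with its hook folded up (knob near crop (238,103)), facing the rack and board (near (345,410)). The top view shows the panel edge running (498,200)→(550,390), with the rack at roughly 45°. Next I fit the poses to the traced masks.

```bash
cat > fit.py <<'E'
from h import *
from scipy.optimize import minimize
P={n:arm.get_image(n) for n in("scene","top")}
def box(x0,x1,y0,y1,z0,z1): return np.array([[x,y,z] for x in(x0,x1) for y in(y0,y1) for z in(z0,z1)])
def rend(p,parts,x,y,yaw,S=4):
    M=np.zeros((384*S,512*S),np.uint8); c,s=np.cos(yaw),np.sin(yaw); Rm=np.array([[c,-s,0],[s,c,0],[0,0,1]])
    for b in parts:
        X=b@Rm.T+[x,y,0]; q=(np.linalg.inv(p["T"])@np.c_[X,np.ones(len(X))].T)[:3]; q=p["mtx"]@q; q=(q[:2]/q[2]).T
        cv2.fillConvexPoly(M,cv2.convexHull((q*S*16).astype(np.int32)),1,shift=4)
    return cv2.resize(M*255,(512,384),interpolation=cv2.INTER_AREA)/255.
def fit(labels,mk,x0,d):
    m={}
    for n,p in P.items():
        z=np.zeros((384,512),bool)
        for l in labels:
            r=arm.trace(l,p)
            if r: z|=r[0]["region"]; print(l,n,round(r[0]["conf"],2),r[0]["region"].sum())
        m[n]=z
    def f(v): return sum(np.abs(rend(P[n],mk(v[3:]),*v[:3])-m[n]).sum()/m[n].sum() for n in P)
    best=min((minimize(f,x0+s*np.array(d),method="Nelder-Mead",options=dict(initial_simplex=np.vstack([x0+s*np.array(d)]+[x0+s*np.array(d)+np.eye(len(x0))[i]*d[i] for i in range(len(x0))]),xatol=1e-4,fatol=1e-4,maxfev=400)) for s in(0,.5,-.5)),key=lambda r:r.fun)
    print(labels,best.x.round(4),round(best.fun,4)); return best.x,m
D,m=fit(["display"],lambda e:[box(0,.012,-.105,.105,0,.294),box(-.05,e[0],-.105,.105,0,.012)],np.array([.51,-.153,-1.85,.06]),[.01,.01,.1,.01])
B,m2=fit(["board","rack"],lambda e:[box(-.006,.006,-.065,.065,.012,.162),box(-.035,.035,-.06,.06,0,.012),box(-.007-e[0],-.007,-.05,.05,0,.05),box(.007,.007+e[0],-.05,.05,0,.05)],np.array([.475,.19,.75,.012]),[.01,.01,.1,.004])
np.save("D.npy",D[:3]);np.save("B.npy",B[:3])
ims=[]
for n,p in P.items():
    im=p["frame"][:,:,::-1].copy(); big=cv2.resize(im,None,fx=4,fy=4,interpolation=cv2.INTER_CUBIC)
    for v,parts in((D,[box(0,.012,-.105,.105,0,.294),box(-.05,D[3],-.105,.105,0,.012)]),(B,[box(-.006,.006,-.065,.065,.012,.162),box(-.035,.035,-.06,.06,0,.012)])):
        for b in parts:
            cs,_=cv2.findContours((cv2.resize(rend(p,[b],*v[:3]),None,fx=4,fy=4)>.5).astype(np.uint8),0,1); cv2.drawContours(big,cs,-1,(0,255,0),1)
    c=big[85*4:285*4,200*4:400*4] if n=="scene" else big[150*4:260*4,170*4:350*4]
    ims.append(cv2.resize(c,(400,int(400*c.shape[0]/c.shape[1]))))
h=max(i.shape[0] for i in ims)
cv2.imwrite("pics/fit.png",np.hstack([cv2.copyMakeBorder(i,0,h-i.shape[0],0,0,0) for i in ims]))
for l in("hinge_pin","slot"):
    r=[ray(p,arm.place_of(l,p)[0]["centre"]) for p in P.values()]; print(l,tri(r).round(4))
for v,X in((D,(-.018,0,.22)),(B,(0,0,.1345))):
    Rz=R.from_euler("z",v[2]).as_matrix(); print("pred",(Rz@X+[v[0],v[1],0]).round(4))
E
python3 fit.py
```

```text
display scene 0.62 81
display top 0.94 1869
['display'] [ 0.4874 -0.2387 -0.3283 -0.05  ] 8.471
board scene 0.77 400
rack scene 0.81 645
board top 0.54 184
rack top 0.73 425
['board', 'rack'] [ 0.4772  0.1938 -0.6981  0.009 ] 0.3442
hinge_pin [ 0.5103 -0.1445  0.2064]
slot [0.4847 0.202  0.1496]
pred [ 0.4704 -0.2329  0.22  ]
pred [0.4772 0.1938 0.1345]
```

View pics/fit.png

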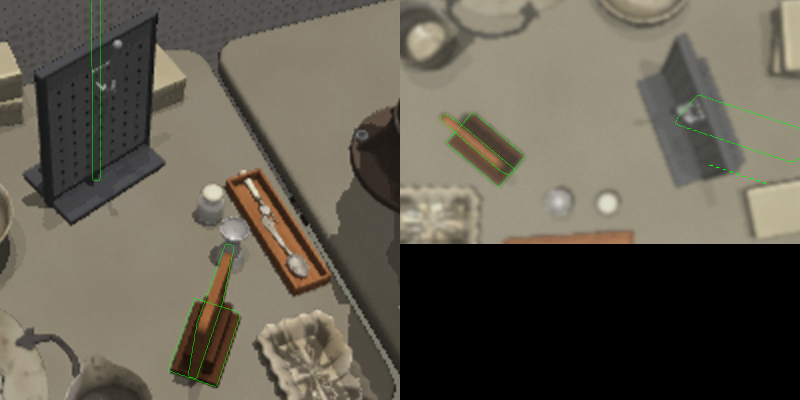

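The board/rack fit is good, though the board looks slightly shifted along the groove. The display fit failed because the scene mask landed on the spoon and my yaw guess was poor. I'll refit it using GrabCut and a better initial guess.

```bash
python3 - <<'E'
s=open("fit.py").read()
i=s.index("D,m=fit"); j=s.index("np.save")
s=s[:i]+'''
def gc(p,M):
    m=np.full((384,512),2,np.uint8); k=np.ones((3,3),np.uint8); b=(M>.5).astype(np.uint8)
    m[cv2.dilate(b,k,iterations=9)==0]=0; m[b==1]=3; m[cv2.erode(b,k,iterations=6)==1]=1
    m[(cv2.dilate(b,k,iterations=22)==0)]=0
    cv2.grabCut(np.ascontiguousarray(cv2.cvtColor(p["frame"],cv2.COLOR_RGB2BGR)),m,None,np.zeros((1,65)),np.zeros((1,65)),4,cv2.GC_INIT_WITH_MASK)
    return (m&1).astype(bool)
def opt(m,mk,x0,d):
    def f(v): return sum(np.abs(rend(P[n],mk(v[3:]),*v[:3])-m[n]).sum()/m[n].sum() for n in m)
    b=None
    for s in(0,.5,-.5):
        a=x0+s*np.array(d); r=minimize(f,a,method="Nelder-Mead",options=dict(initial_simplex=np.vstack([a]+[a+np.eye(len(x0))[i]*d[i] for i in range(len(x0))]),xatol=1e-4,fatol=1e-4,maxfev=400))
        if b is None or r.fun<b.fun: b=r
    print(b.x.round(4),round(b.fun,4)); return b.x
dk=lambda e:[box(0,.012,-.105,.105,0,.294),box(-.05,e[0],-.105,.105,0,.012)]
t=[r for r in arm.trace("display",P["top"])][0]["region"]
D=opt({"top":t},dk,np.array([.506,-.16,-1.306,.05]),[.01,.01,.1,.01])
for _ in range(2):
    D=opt({"top":t,"scene":gc(P["scene"],rend(P["scene"],dk(D[3:]),*D[:3]))},dk,D,[.006,.006,.05,.01])
tr=lambda l:{n:arm.trace(l,p)[0]["region"] for n,p in P.items()}
mb,mr=tr("board"),tr("rack")
B=opt({n:mb[n]|mr[n] for n in P},lambda e:[box(-.006,.006,-.065+e[1],.065+e[1],.012,.162),box(-.035,.035,-.06,.06,0,.012),box(-.007-e[0],-.007,-.05,.05,0,.05),box(.007,.007+e[0],-.05,.05,0,.05)],np.array([.477,.194,-.7,.01,0]),[.01,.01,.1,.004,.01])
B[:3]=[B[0]-np.sin(B[2])*B[4],B[1]+np.cos(B[2])*B[4],B[2]]
'''+s[j:].replace("box(-.035,.035,-.06,.06,0,.012)","box(-.035,.035,-.06-B[4],.06-B[4],0,.012)")
open("fit2.py","w").write(s.replace("fit.png","fit2.png"))
E
python3 fit2.py
```

```text
[ 0.5204 -0.1594 -1.1703  0.0202] 0.1016
[ 0.5182 -0.1551 -1.2137  0.0461] 0.29
[ 0.5177 -0.1519 -1.2423  0.0781] 0.1961Traceback (most recent call last):
  File "fit2.py", line 42, in <module>
    mb,mr=tr("board"),tr("rack")
                      ~~^^^^^^^^
  File "fit2.py", line 41, in <lambda>
    tr=lambda l:{n:arm.trace(l,p)[0]["region"] for n,p in P.items()}
                   ~~~~~~~~~~~~~~^^^
IndexError: list index out of range
```

```bash
python3 - <<'E'
s=open("fit2.py").read()
s=s.replace('range(2)','range(5)').replace('tr=lambda l:{n:arm.trace(l,p)[0]["region"] for n,p in P.items()}','''def one(l,n):
    for _ in range(6):
        r=arm.trace(l,arm.get_image(n))
        if r and r[0]["conf"]>.5: return r[0]["region"]
tr=lambda l:{n:one(l,n) for n in P}''').replace("[box(-.006,.006,-.065,.065,.012,.162),box(-.035","[box(-.006,.006,-.065,.065,.012,.162),box(-.035")
i=s.index('for l in("hinge_pin"')
s=s[:i]+'''P={n:arm.get_image(n) for n in P}
for l in("hinge_pin","slot"):
    r=[arm.place_of(l,p) for p in P.values()]
    if all(r): print(l,tri([ray(p,q[0]["centre"]) for p,q in zip(P.values(),r)]).round(4))
'''+s[s.index("for v,X in"):]
open("fit2.py","w").write(s)
E
python3 fit2.py
```

```text
[ 0.5221 -0.1591 -1.163   0.0185] 0.1092
[ 0.5183 -0.1543 -1.2258  0.0467] 0.2983
[ 0.5182 -0.1518 -1.2402  0.079 ] 0.195
[ 0.518  -0.1514 -1.2365  0.0801] 0.1933
[ 0.518  -0.1514 -1.2366  0.0801] 0.1932
[ 0.518  -0.1514 -1.2365  0.0801] 0.1932
[ 0.4765  0.1931 -0.698   0.0096  0.0022] 0.2857
hinge_pin [ 0.5152 -0.141   0.2117]
slot [0.4819 0.192  0.1249]
pred [ 0.5121 -0.1344  0.22  ]
pred [0.4779 0.1948 0.1345]
```

View pics/fit2.png

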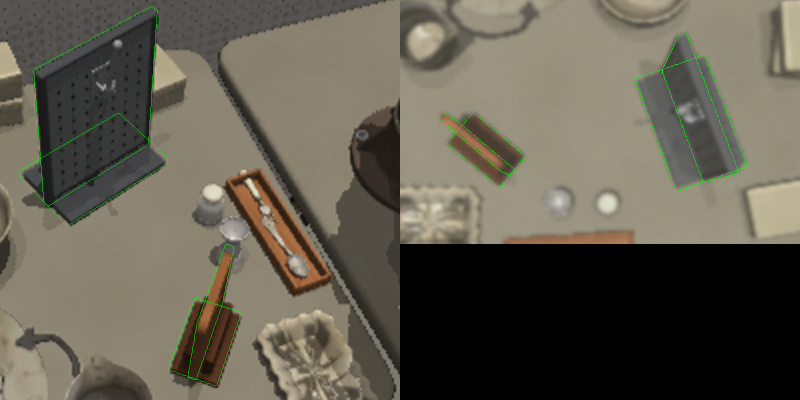

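Both outlines now match the picture: display at (0.518, −0.151), yaw −1.2365, and board at (0.478, 0.195), yaw −0.698. First move is to lift, shut the fingers and turn the tool's y along the panel.

Emit:
carry_out(claw=[0, 0, 0, 0, 0, 0], delta_pos=[[0, 0, -2.5], [0, 0, -2.5], [0, 0, -2.5], [0, 0, -2.5], [0, 0, -2.5], [0, 0, -2.5]], angular=[[0, 0, 0.1364], [0, 0, 0.1364], [0, 0, 0.1364], [0, 0, 0.1364], [0, 0, 0.1364], [0, 0, 0.1366]], force=20)

```text
clock: 3.6
position: [0.253, 0.5714, 0.3779]
ee_rot: [-1.827, -2.556, -0.0]
force: [-0.5, 0.9, 0.0]
width: 0.527
gripper_force: 0.0
```

```bash
cat > st.py <<'E'
from h import *
import sys
D=np.load("D.npy"); s=arm.observe(); p=np.array(s["position"]); Rt=R.from_rotvec(s["ee_rot"]).as_matrix()
Rd=R.from_euler("z",D[2]).as_matrix(); Od=np.array([D[0],D[1],0])
def rep():
    print("t",round(float(s["clock"]),2),"pos",p.round(4),"disp",(Rd.T@(p-Od)*1000).round(1),"F_disp",(Rd.T@s["force"]).round(2),"w",round(float(s["width"])*9.18,2),"g",round(float(s["gripper_force"]),1))
def godisp(x,y,z,yaw=None):  # mm in display frame
    t=Rd@(np.array([x,y,z])/1000)+Od; print("  delta cm",(Rt.T@(t-p)*100).round(2))
def yawto(w):  # world angle of tool y wanted; tool down
    ty=Rt[:,1]; a=np.arctan2(ty[1],ty[0]); d=-(w-a); d=(d+np.pi/2)%np.pi-np.pi/2; print("  turn tool z",round(d,4),"tilt",Rt[:,2].round(4)); 
E
python3 - <<'E'
from st import *
rep(); print(s["joints"].round(3) if hasattr(s["joints"],"round") else s["joints"])
yawto(D[2]+np.pi/2); godisp(12,0,380)
E
```

```text
t 3.6 pos [0.253  0.5714 0.3779] disp [-769.7  -13.2  377.9] F_disp [-1.02 -0.14  0.04] w 4.84 g 0.0
[-1.382  0.36   0.215  1.329 -0.076  1.46  -0.843]
  turn tool z -0.0045 tilt [ 0.e+00  2.e-04 -1.e+00]
  delta cm [-78.16   1.67  -0.22]
```

Emit:
carry_out(claw=[0, 0, 0, 0, 0, 0, 0, 0, 0, 0, 0, 0, 0, 0, 0, 0, 0, 0, 0, 0], delta_pos=[[-2, 0.1, 0], [-4.2, 0.1, 0], [-4.2, 0.1, 0], [-4.2, 0.1, 0], [-4.2, 0.1, 0], [-4.2, 0.1, 0], [-4.2, 0.1, 0], [-4.2, 0.1, 0], [-4.2, 0.1, 0], [-4.2, 0.1, 0], [-4.2, 0.1, 0], [-4.2, 0.1, 0], [-4.2, 0.1, 0], [-4.2, 0.1, 0], [-4.2, 0.1, 0], [-4.2, 0.1, 0], [-4.2, 0.07, 0], [-4.2, 0, 0], [-4.2, 0, 0], [-0.56, 0, 0]], angular=[[0, 0, -0.0045], [0, 0, 0], [0, 0, 0], [0, 0, 0], [0, 0, 0], [0, 0, 0], [0, 0, 0], [0, 0, 0], [0, 0, 0], [0, 0, 0], [0, 0, 0], [0, 0, 0], [0, 0, 0], [0, 0, 0], [0, 0, 0], [0, 0, 0], [0, 0, 0], [0, 0, 0], [0, 0, 0], [0, 0, 0]])

```text
clock: 5.6
position: [0.5291, -0.1653, 0.3767]
ee_rot: [1.821, 2.558, -0.004]
force: [-0.8, 0.3, 0.6]
width: 0.005
gripper_force: 0.0
```

```bash
python3 - <<'E'
from st import *
rep(); yawto(D[2]+np.pi/2); godisp(14,0,303); print(np.round(s["joints"],3))
E
```

```text
t 5.6 pos [ 0.5291 -0.1653  0.3767] disp [ 16.8   6.  376.7] F_disp [-0.55 -0.68  0.59] w 0.04 g 0.0
  turn tool z -0.001 tilt [ 1.e-04 -3.e-03 -1.e+00]
  delta cm [ 0.3  -0.59  7.37]
[-0.407  0.269  0.819  1.542 -0.195  1.415  0.758]
```

Emit:
carry_out(claw=[0, 0, 0, 0, 0], delta_pos=[[0.2, -0.3, 2], [0, -0.29, 2], [0, 0, 2], [0, 0, 1.2], [0, 0, 0]], angular=[[0, 0, -0.001], [0, 0, 0], [0, 0, 0], [0, 0, 0], [0, 0, 0]])

```text
clock: 6.1
position: [0.5223, -0.1591, 0.3035]
ee_rot: [-1.81, -2.565, 0.001]
force: [-0.6, 0.1, 0.8]
width: 0.006
gripper_force: 0.0
```

```bash
python3 - <<'E'
from st import *
rep(); yawto(D[2]+np.pi/2)
p=arm.get_image("scene"); cv2.imwrite("pics/c1.png",cv2.resize(p["frame"][60:190,190:350,::-1],None,fx=5,fy=4.6,interpolation=cv2.INTER_CUBIC))
E
```

```text
t 6.1 pos [ 0.5223 -0.1591  0.3035] disp [  8.7   1.6 303.5] F_disp [-0.27 -0.58  0.83] w 0.06 g 0.0
  turn tool z 0.0072 tilt [-2.4e-03  7.0e-04 -1.0e+00]
```

View pics/c1.png

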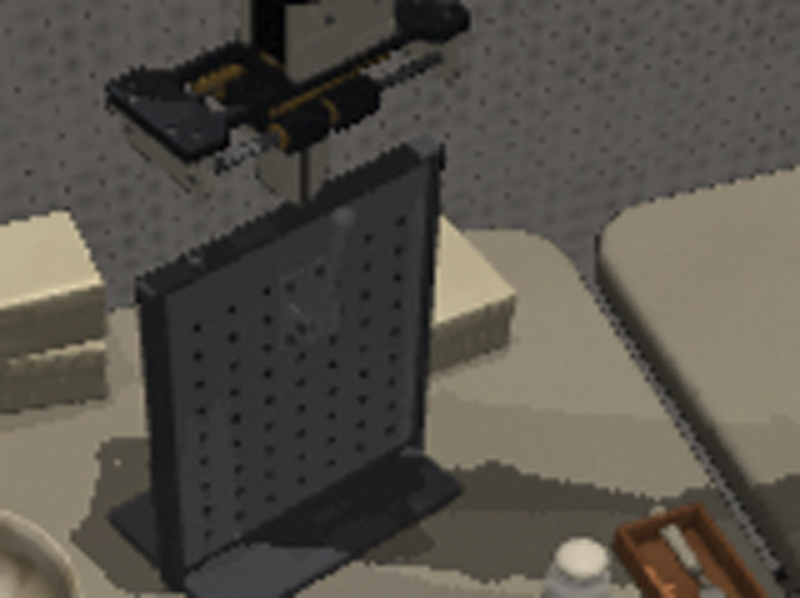

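The fingertips are at crop (305,205), just over the panel's top edge. The knob is at (343,215) and the bracket around (305,300). I'll check these against the predicted projections.

```bash
python3 - <<'E'
from st import *
q=arm.get_image("scene")
f=lambda x,y,z: ((proj(q,Rd@(np.array([x,y,z])/1000)+Od)-[190,60])*[5,4.6]).round(0)
print("tip",f(8.7,1.6,303.5),"pin",f(-18,0,220),"topedge mid",f(0,0,294))
for a in(0,.1,.2,.3): print(a,f(-18-100*np.sin(a),0,220+100*np.cos(a)))
print("y-20",f(-28,-20,319), "y-10",f(-28,-10,319))
t=arm.get_image("top"); g=lambda x,y,z:proj(t,Rd@(np.array([x,y,z])/1000)+Od).round(1)
print("top pin",g(-18,0,220),"knob",[g(-18-100*np.sin(a),0,220+100*np.cos(a)) for a in(0,.15,.3)])
for l in("hinge_pin","prong"):
  for im in(q,t):
    r=arm.look_for(l,im); print(l,[(np.round(np.array(v["centre"])*[512,384],1),round(v["conf"],2)) for v in r[:2]])
E
```

```text
tip [287. 192.] pin [318. 313.] topedge mid [299. 210.]
0 [320. 194.]
0.1 [331. 204.]
0.2 [343. 215.]
0.3 [354. 227.]
y-20 [360. 190.] y-10 [345. 197.]
top pin [298.8 201.8] knob [array([302.5, 198.1]), array([297.8, 199.8]), array([293.2, 201.5])]
hinge_pin [(array([248.4, 143.5]), 0.79), (array([181.6, 195.3]), 0.19)]
hinge_pin [(array([291.8, 195.3]), 0.76)]
prong [(array([258.8, 119.4]), 0.42)]
prong []
```

Knob matches a total tilt of 0.20 rad at y = 0, which confirms the display fit. Now push the prong out along its arc.

Emit:
carry_out(claw=[0, 0, 0, 0, 0, 0, 0, 0, 0, 0, 0, 0, 0, 0, 0], delta_pos=[[1, -0.1, 0.1], [1, -0.05, 0.13], [0.92, 0, 0.2], [0.8, 0, 0.18], [0.75, 0, 0.22], [0.74, 0, 0.32], [0.7, 0, 0.37], [0.66, 0, 0.45], [0.61, 0, 0.52], [0.55, 0, 0.58], [0.5, 0, 0.62], [0.44, 0, 0.67], [0.37, 0, 0.72], [0, 0, 0], [0, 0, 0]], angular=[[0, 0, 0.007], [0, 0, 0], [0, 0, 0], [0, 0, 0], [0, 0, 0], [0, 0, 0], [0, 0, 0], [0, 0, 0], [0, 0, 0], [0, 0, 0], [0, 0, 0], [0, 0, 0], [0, 0, 0], [0, 0, 0], [0, 0, 0]])

```text
clock: 7.95
position: [0.4916, -0.0749, 0.2535]
ee_rot: [-1.821, -2.559, 0.001]
force: [0.2, -0.1, -0.7]
width: 0.005
gripper_force: 0.0
```

```bash
python3 - <<'E'
from st import *
rep(); yawto(D[2]+np.pi/2)
p=arm.get_image("scene"); cv2.imwrite("pics/c2.png",cv2.resize(p["frame"][60:190,190:350,::-1],None,fx=5,fy=4.6,interpolation=cv2.INTER_CUBIC))
E
```

```text
t 7.95 pos [ 0.4916 -0.0749  0.2535] disp [-8.100e+01  2.000e-01  2.535e+02] F_disp [ 0.12  0.17 -0.71] w 0.04 g 0.0
  turn tool z -0.0002 tilt [-0.001  0.    -1.   ]
```

View pics/c2.png

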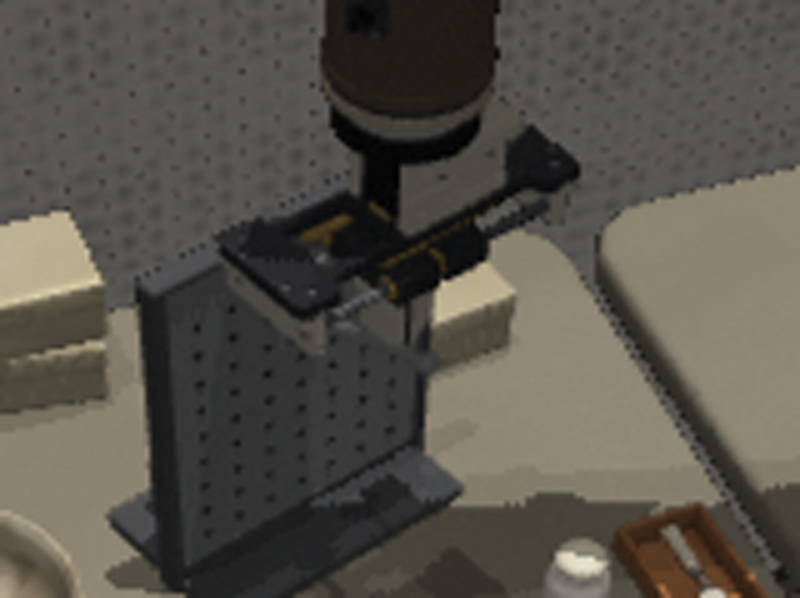

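Emit:
carry_out(claw=[0, 0, 0, 0, 0, 0, 0], delta_pos=[[0.25, 0, 0.74], [0.25, 0, 0.74], [0.15, 0, 0.7], [0.1, 0, 0.5], [0, 0, 0.3], [0, 0, 0.1], [0, 0, 0.1]], angular=[[0, 0, 0], [0, 0, 0], [0, 0, 0], [0, 0, 0], [0, 0, 0], [0, 0, 0], [0, 0, 0]])

```text
clock: 8.7
position: [0.4896, -0.0681, 0.2222]
ee_rot: [1.822, 2.559, 0.0]
force: [-0.6, -2.1, 4.6]
width: 0.002
gripper_force: 2.3
```

Emit:
carry_out(claw=[0, 0, 0], delta_pos=[[0, 0, 0.1], [0, 0, 0.1], [0, 0, 0.1]], angular=[[0, 0, 0], [0, 0, 0], [0, 0, 0]])

```text
clock: 9.0
position: [0.4896, -0.068, 0.2192]
ee_rot: [1.821, 2.559, 0.0]
force: [0.4, -1.2, 4.9]
width: 0.007
gripper_force: 2.4
```

Emit:
carry_out(claw=[0, 0, 0], delta_pos=[[0, 0, 0.1], [0, 0, 0.1], [0, 0, 0.05]], angular=[[0, 0, 0], [0, 0, 0], [0, 0, 0]])

```text
clock: 9.3
position: [0.4901, -0.068, 0.2178]
ee_rot: [1.821, 2.559, 0.003]
force: [-4.7, -0.1, 22.9]
width: 0.005
gripper_force: 11.7
```

Emit:
carry_out(claw=[0, 0], delta_pos=[[0, 0, 0.1], [0, 0, 0.05]], angular=[[0, 0, 0], [0, 0, 0]])

```text
clock: 9.5
position: [0.4906, -0.0679, 0.2173]
ee_rot: [1.821, 2.559, 0.004]
force: [-8.2, 1.8, 34.4]
width: 0.006
gripper_force: 17.8
```

The stop is felt: force went from 5 N to 34 N within about 1.5 mm, which is roughly 20 N at knob radius. I'll back off and feel for the top of the knob lightly.

Emit:
carry_out(claw=[0, 0, 0, 0, 0], delta_pos=[[0, 0, -0.5], [0, 0, -1], [1.5, 0, 0], [1.5, 0, 0], [0, 0, 0]], angular=[[0, 0, 0], [0, 0, 0], [0, 0, 0], [0, 0, 0], [0, 0, 0]])

```text
clock: 10.0
position: [0.4787, -0.0375, 0.2299]
ee_rot: [-1.817, -2.561, -0.0]
force: [0.1, 0.5, 0.8]
width: 0.002
gripper_force: 0.0
```

```bash
python3 - <<'E'
from st import *
rep(); yawto(D[2]+np.pi/2); godisp(-117,0,222)
E
```

```text
t 10.0 pos [ 0.4787 -0.0375  0.2299] disp [-120.5    0.3  229.9] F_disp [-0.45  0.3   0.84] w 0.02 g 0.0
  turn tool z 0.0024 tilt [-0.0016  0.0012 -1.    ]
  delta cm [-0.35 -0.03  0.79]
```

Emit:
carry_out(claw=[0, 0, 0, 0, 0], delta_pos=[[-0.3, 0, 0.3], [0, 0, 0.3], [0, 0, 0.15], [0, 0, 0.05], [0, 0, 0.05]], angular=[[0, 0, 0], [0, 0, 0], [0, 0, 0], [0, 0, 0], [0, 0, 0]])

```text
clock: 10.5
position: [0.4806, -0.0428, 0.2215]
ee_rot: [-1.822, -2.559, 0.0]
force: [0.2, 0.1, -0.0]
width: 0.007
gripper_force: 0.0
```

Emit:
carry_out(claw=[0, 0, 0], delta_pos=[[0, 0, 0.05], [0, 0, 0.05], [0, 0, 0.03]], angular=[[0, 0, 0], [0, 0, 0], [0, 0, 0]])

```text
clock: 10.8
position: [0.4806, -0.0425, 0.2203]
ee_rot: [-1.821, -2.56, -0.0]
force: [0.8, 0.4, 0.7]
width: 0.004
gripper_force: 0.0
```

Emit:
carry_out(claw=[0, 0, 0], delta_pos=[[0, 0, 0.05], [0, 0, 0.05], [0, 0, 0]], angular=[[0, 0, 0], [0, 0, 0], [0, 0, 0]])

```text
clock: 11.1
position: [0.4805, -0.0425, 0.2193]
ee_rot: [-1.821, -2.56, 0.0]
force: [-0.3, 0.6, 1.3]
width: 0.007
gripper_force: 0.0
```

Emit:
carry_out(claw=[0, 0], delta_pos=[[0, 0, 0.05], [0, 0, 0]], angular=[[0, 0, 0], [0, 0, 0]])

```text
clock: 11.3
position: [0.4806, -0.0425, 0.2188]
ee_rot: [1.821, 2.56, 0.0]
force: [-0.9, -0.5, -0.1]
width: 0.007
gripper_force: 0.4
```

Emit:
carry_out(claw=[0, 0], delta_pos=[[0, 0, 0.05], [0, 0, 0]], angular=[[0, 0, 0], [0, 0, 0]])

```text
clock: 11.5
position: [0.4808, -0.0425, 0.2186]
ee_rot: [1.821, 2.559, 0.001]
force: [-1.1, -0.0, 4.5]
width: 0.004
gripper_force: 2.0
```

Emit:
carry_out(claw=[0, 0], delta_pos=[[0, 0, 0.05], [0, 0, 0]], angular=[[0, 0, 0], [0, 0, 0]])

```text
clock: 11.7
position: [0.481, -0.0425, 0.2183]
ee_rot: [1.821, 2.559, 0.001]
force: [-0.9, 0.4, 8.2]
width: 0.007
gripper_force: 3.6
```

Knob top felt at z = 0.2187, so its centre is 211.7 mm up, a lean of about 0.083 rad, and the hook is on its stop. Now to the board.

Emit:
carry_out(claw=[0, 0, 3, 5, 5, 5, 5, 5, 5], delta_pos=[[0, 0, -1], [0, 0, -1.5], [0, 0, -1.5], [0, 0, -1.5], [0, 0, -1.5], [0, 0, -1], [0, 0, 0], [0, 0, 0], [0, 0, 0]], angular=[[0, 0, 0], [0, 0, 0.129], [0, 0, 0.129], [0, 0, 0.129], [0, 0, 0.129], [0, 0, 0.129], [0, 0, 0.129], [0, 0, 0.129], [0, 0, 0.13]])

```text
clock: 12.6
position: [0.4805, -0.0425, 0.2983]
ee_rot: [-2.851, -1.318, -0.0]
force: [-0.6, -0.3, -0.5]
width: 0.532
gripper_force: 0.0
```

```bash
cat >> st.py <<'E'
B=np.load("B.npy")
def goboard(x,y,z):
    t=R.from_euler("z",B[2]).as_matrix()@(np.array([x,y,z])/1000)+[B[0],B[1],0]; print("  delta cm",(Rt.T@(t-p)*100).round(2))
E
python3 - <<'E'
from st import *
rep(); yawto(B[2]); goboard(0,38,220); print(np.round(s["joints"],2))
E
```

```text
t 12.6 pos [ 0.4805 -0.0425  0.2983] disp [-115.1    0.3  298.3] F_disp [ 0.07 -0.63 -0.53] w 4.88 g 0.0
  turn tool z -0.0066 tilt [ 1.e-04  2.e-04 -1.e+00]
  delta cm [ 21.71 -15.6    7.83]
[-0.83  0.17  0.96  1.85 -0.15  1.2  -0.53]
```

Emit:
carry_out(claw=[5, 5, 5, 5, 5, 5, 5, 5, 5, 5], delta_pos=[[2.2, -1.6, 0], [2.8, -2, 1], [2.8, -2, 1], [2.8, -2, 1], [2.8, -2, 1], [2.8, -2, 1], [2.8, -2, 1], [2.7, -2, 1.5], [0, 0, 0], [0, 0, 0]], angular=[[0, 0, -0.0066], [0, 0, 0], [0, 0, 0], [0, 0, 0], [0, 0, 0], [0, 0, 0], [0, 0, 0], [0, 0, 0], [0, 0, 0], [0, 0, 0]])

```text
clock: 13.6
position: [0.499, 0.2245, 0.2226]
ee_rot: [2.842, 1.337, -0.002]
force: [0.3, -0.4, -0.5]
width: 0.542
gripper_force: 0.0
```

```bash
python3 - <<'E'
from st import *
rep(); yawto(B[2]); goboard(0,38,130)
ims=[]
for n,(r0,r1,c0,c1) in(("scene",(150,300,250,400)),("top",(160,260,160,260))):
    q=arm.get_image(n); im=q["frame"][:,:,::-1].copy(); c=cv2.resize(im[r0:r1,c0:c1],(400,400),interpolation=cv2.INTER_CUBIC)
    f=400/(r1-r0)
    for X in((0,-65,162),(0,65,162),(0,0,162),(0,38,162)):
        w=R.from_euler("z",B[2]).as_matrix()@(np.array(X)/1000)+[B[0],B[1],0]; u=(proj(q,w)-[c0,r0])*f; cv2.circle(c,tuple(int(v) for v in u),3,(0,255,0),1)
    ims.append(c)
cv2.imwrite("pics/b1.png",np.hstack(ims))
E
```

```text
t 13.6 pos [0.499  0.2245 0.2226] disp [-361.3  105.4  222.6] F_disp [ 0.52  0.16 -0.51] w 4.98 g 0.0
  turn tool z 0.007 tilt [-7.0e-04 -1.4e-03 -1.0e+00]
  delta cm [0.19 0.29 9.26]
```

View pics/b1.png

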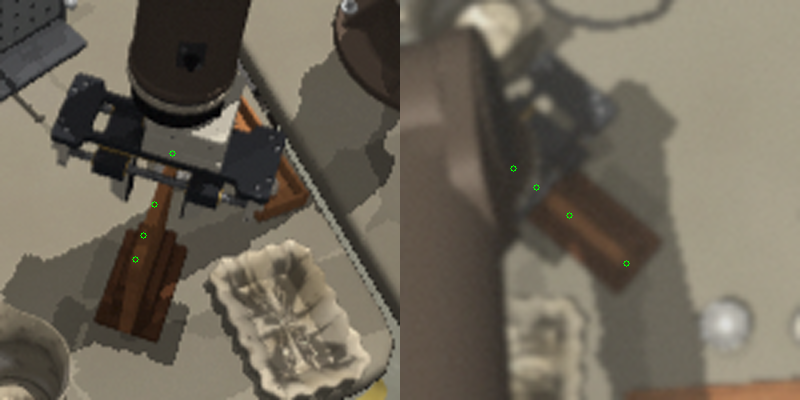

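The gripper is over the board's +y half and the scene points fall on its top edge. In the top view the edge seems slightly off, and my model lacked the rounded corners. I'll refit on colour masks of the first pictures with round corners.

```bash
cat > fit3.py <<'E'
src=open("fit2.py").read(); exec(src[:src.index("dk=lambda")])
m={}
for n in P:
    im=cv2.imread(f"pics/{n}0.png"); P[n]["frame"]=im[:,:,::-1]
    h=(im[:,:,2].astype(int)-im[:,:,0]>22).astype(np.uint8)
    h=cv2.morphologyEx(h,cv2.MORPH_CLOSE,np.ones((3,3),np.uint8))
    _,L=cv2.connectedComponents(h); c=proj(P[n],np.array([.478,.195,.03])).astype(int)
    w=L[c[1]-8:c[1]+9,c[0]-8:c[0]+9]; k=np.bincount(w[w>0]).argmax(); m[n]=L==k; print(n,m[n].sum())
t=np.linspace(0,np.pi/2,6)
prof=np.array([[sy*(.051+.014*np.cos(a)),.087+sz*(.061+.014*np.sin(a))] for sy in(1,-1) for sz in(1,-1) for a in t])
def bd(e): return np.array([[x,y+e,z] for x in(-.006,.006) for y,z in prof])
mk=lambda e:[bd(e[1]),box(-.035,.035,-.06,.06,0,.012),box(-.007-e[0],-.007,-.05,.05,0,.05),box(.007,.007+e[0],-.05,.05,0,.05)]
v=np.array([.477,.193,-.698,.01,.002]); d=[.006,.006,.05,.004,.008]
for ms in(m,{"top":m["top"]},{"scene":m["scene"]}):
    b=opt(ms,mk,v,d); print("board origin",(b[:2]+b[4]*np.array([-np.sin(b[2]),np.cos(b[2])])).round(4))
    if ms is m: np.save("B2.npy",[b[0]-np.sin(b[2])*b[4],b[1]+np.cos(b[2])*b[4],b[2]])
E
python3 fit3.py
```

```text
scene 56954
top 40075
[ 0.6099 -0.0056 -3.9841  0.3836  0.348 ] 1.725
board origin [ 0.3501 -0.2373]
[ 0.3653 -0.0111 -1.6917  0.3629 -0.0135] 0.8758
board origin [ 0.3519 -0.0095]
[ 0.6185  0.0087 -4.0202  0.465   0.3181] 0.8279
board origin [ 0.3737 -0.1943]
```

```bash
sed -i 's|h=(im\[:,:,2\].*|h=((im[:,:,2].astype(int)-im[:,:,0])>0.38*im[:,:,2]).astype(np.uint8)|' fit3.py; python3 fit3.py
```

```text
scene 1133
top 296
[ 0.4767  0.1961 -0.7079  0.0113  0.0011] 1.1623
board origin [0.4775 0.197 ]
[ 0.4813  0.1966 -0.6512  0.0143 -0.0014] 1.0678
board origin [0.4804 0.1954]
[ 0.4758  0.1961 -0.6917  0.0092  0.006 ] 0.062
board origin [0.4796 0.2007]
```

```bash
for t in 0.25 0.3; do sed "s|0.38\*im|$t*im|" fit3.py > f4.py; python3 f4.py; done
```

```text
scene 1175
top 586
[ 0.4772  0.1958 -0.7097  0.0118  0.0029] 0.155
board origin [0.4792 0.198 ]
[ 0.4786  0.1949 -0.6883  0.0184  0.0024] 0.0788
board origin [0.4801 0.1967]
[ 0.4766  0.1966 -0.6966  0.0098  0.0047] 0.0476
board origin [0.4796 0.2002]
scene 1153
top 541
[ 0.4771  0.1961 -0.7083  0.0118  0.0028] 0.2144
board origin [0.4789 0.1982]
[ 0.4797  0.1957 -0.6861  0.0112  0.0022] 0.1395
board origin [0.4811 0.1975]
[ 0.4764  0.1963 -0.6881  0.0137  0.0058] 0.0519
board origin [0.4801 0.2008]
```

The fits now agree within 2 mm: board at about (0.4797, 0.1985), yaw −0.698.

```bash
python3 - <<'E'
import numpy as np
np.save("B.npy",[.4797,.1985,-.698])
from st import *
rep(); yawto(B[2]); goboard(0,38,130)
E
```

```text
t 14.1 pos [0.4994 0.2239 0.223 ] disp [-360.6  105.6  223. ] F_disp [ 0.02  0.77 -0.31] w 5.01 g 0.0
  turn tool z 0.0049 tilt [ 2.e-04  4.e-04 -1.e+00]
  delta cm [0.59 0.13 9.3 ]
```

Emit:
carry_out(claw=[5, 5, 5, 5, 5, 5], delta_pos=[[0.3, 0.1, 1.5], [0.3, 0, 2], [0, 0, 2], [0, 0, 2], [0, 0, 1.8], [0, 0, 0]], angular=[[0, 0, 0.005], [0, 0, 0], [0, 0, 0], [0, 0, 0], [0, 0, 0], [0, 0, 0]])

```text
clock: 14.7
position: [0.5022, 0.2274, 0.127]
ee_rot: [2.846, 1.328, -0.007]
force: [0.3, 0.6, 0.8]
width: 0.542
gripper_force: 0.0
```

Emit:
carry_out(claw=[3, 2, 1.8, 1.8], delta_pos=[[0, 0, 0], [0, 0, 0], [0, 0, 0], [0, 0, 0]], angular=[[0, 0, 0], [0, 0, 0], [0, 0, 0], [0, 0, 0]], force=5)

```text
clock: 15.1
position: [0.5042, 0.2284, 0.1305]
ee_rot: [-2.847, -1.328, -0.002]
force: [0.2, 0.5, -0.7]
width: 0.242
gripper_force: 0.0
```

Emit:
carry_out(claw=[0.8, 0.8, 0.8], delta_pos=[[0, 0, 0], [0, 0, 0], [0, 0, 0]], angular=[[0, 0, 0], [0, 0, 0], [0, 0, 0]], force=4)

```text
clock: 15.4
position: [0.5043, 0.2281, 0.1302]
ee_rot: [2.847, 1.328, 0.001]
force: [1.1, -1.5, 2.1]
width: 0.131
gripper_force: 4.0
```

```bash
python3 - <<'E'
from st import *
rep(); yawto(B[2]); goboard(0,38,130); print("tool F",(Rt.T@s["force"]).round(2),np.round(Rt.T@s["ft_torque"],2))
E
```

```text
t 15.4 pos [0.5043 0.2281 0.1302] disp [-362.9  111.6  130.2] F_disp [1.81 0.52 2.12] w 1.2 g 4.0
  turn tool z 0.0003 tilt [ 9.e-04  2.e-04 -1.e+00]
  delta cm [-0.05  0.01  0.02]
tool F [-0.48  1.82 -2.12] [-0.23 -0.1  -0.04]
```

Emit:
carry_out(claw=[0.6, 0.6, 0.6, 0.6, 0.6, 0.6, 0.6, 0.6, 0.6], delta_pos=[[0, 0, 0], [0, 0, 0], [0, 0, -0.5], [0, 0, -1], [0, 0, -1.5], [0, 0, -1.8], [0, 0, -1.8], [0, 0, -1.1], [0, 0, 0]], angular=[[0, 0, 0], [0, 0, 0], [0, 0, 0], [0, 0, 0], [0, 0, 0], [0, 0, 0], [0, 0, 0], [0, 0, 0], [0, 0, 0]], force=40)

```text
clock: 16.3
position: [0.5042, 0.2286, 0.2083]
ee_rot: [-2.846, -1.328, -0.003]
force: [0.3, 0.3, -2.3]
width: 0.129
gripper_force: 39.9
```

```bash
python3 - <<'E'
from st import *
rep(); yawto(D[2]); print("F",np.round(s["force"],2),"tool T",np.round(Rt.T@s["ft_torque"],3),np.round(s["joints"],2))
E
```

```text
t 16.3 pos [0.5042 0.2286 0.2083] disp [-363.5  111.7  208.3] F_disp [-0.18  0.38 -2.34] w 1.19 g 39.9
  turn tool z 0.5393 tilt [ 0.0013  0.0018 -1.    ]
F [ 0.3   0.29 -2.34] tool T [0.042 0.002 0.023] [-1.1   0.4   0.8   1.82 -0.33  1.05 -0.87]
```

Emit:
carry_out(claw=[0.6, 0.6, 0.6, 0.6, 0.6, 0.6, 0.6], delta_pos=[[0, 0, 0], [0, 0, 0], [0, 0, 0], [0, 0, 0], [0, 0, 0], [0, 0, 0], [0, 0, 0]], angular=[[0, 0, 0.09], [0, 0, 0.09], [0, 0, 0.09], [0, 0, 0.09], [0, 0, 0.09], [0, 0, 0.089], [0, 0, 0]])

```text
clock: 17.0
position: [0.5031, 0.2282, 0.2059]
ee_rot: [3.098, 0.521, -0.002]
force: [-0.9, -0.8, -2.5]
width: 0.131
gripper_force: 39.9
```

```bash
python3 - <<'E'
from st import *
rep(); yawto(D[2]); godisp(-165,38,207.4)
E
```

```text
t 17.0 pos [0.5031 0.2282 0.2059] disp [-363.5  110.5  205.9] F_disp [ 0.47 -1.11 -2.45] w 1.2 g 39.9
  turn tool z -0.0012 tilt [-1.5e-03 -9.0e-04 -1.0e+00]
  delta cm [-7.23 19.86 -0.13]
```

Emit:
carry_out(claw=[0.6, 0.6, 0.6, 0.6, 0.6, 0.6, 0.6, 0.6, 0.6, 0.6, 0.6, 0.6], delta_pos=[[-0.4, 1, -0.1], [-0.8, 2, 0], [-0.8, 2.2, 0], [-0.8, 2.2, 0], [-0.8, 2.2, 0], [-0.8, 2.2, 0], [-0.8, 2.2, 0], [-0.8, 2.2, 0], [-0.8, 2, 0], [-0.43, 1.6, 0], [0, 0, 0], [0, 0, 0]], angular=[[0, 0, 0], [0, 0, 0], [0, 0, 0], [0, 0, 0], [0, 0, 0], [0, 0, 0], [0, 0, 0], [0, 0, 0], [0, 0, 0], [0, 0, 0], [0, 0, 0], [0, 0, 0]])

```text
clock: 18.2
position: [0.5, 0.0161, 0.2079]
ee_rot: [-3.097, -0.52, -0.0]
force: [0.7, 0.5, -2.7]
width: 0.126
gripper_force: 39.9
```

```bash
python3 - <<'E'
from st import *
rep(); yawto(D[2]); godisp(-130,38,207.4); print("F",np.round(s["force"],2),"tool T",np.round(Rt.T@s["ft_torque"],3),np.round(s["joints"],2))
ims=[]
for n,(r0,r1,c0,c1) in(("scene",(90,190,220,320)),("top",(150,250,240,340))):
    q=arm.get_image(n); c=cv2.resize(q["frame"][r0:r1,c0:c1,::-1],(400,400),interpolation=cv2.INTER_CUBIC)
    o=p+Rd@np.array([0,-.038,.0043])
    pr=lambda w:tuple(int(v) for v in (proj(q,w)-[c0,r0])*4)
    for y,z in((-15,9.5),(15,9.5),(15,-9.5),(-15,-9.5)): cv2.circle(c,pr(o+Rd@(np.array([-6,y,z])/1000)),2,(0,255,0),1)
    cv2.circle(c,pr(Od+Rd@np.array([-.1177,0,.2117])),3,(0,0,255),1)
    for l in("slot","hinge_pin"):
        r=arm.place_of(l,q); print(n,l,[(np.round(np.array(v["centre"])*[512,384],1),round(v["conf"],2)) for v in r[:1]])
    print("pred slot",proj(q,o).round(1),"pin",proj(q,Od+Rd@np.array([-.018,0,.22])).round(1)); ims.append(c)
cv2.imwrite("pics/h1.png",np.hstack(ims))
E
```

```text
t 18.2 pos [0.5    0.0161 0.2079] disp [-164.1   37.9  207.9] F_disp [-0.22  0.81 -2.75] w 1.16 g 39.9
  turn tool z -0.0015 tilt [-0.e+00  8.e-04 -1.e+00]
  delta cm [0.01 3.41 0.05]
F [ 0.7   0.47 -2.75] tool T [ 0.014 -0.04  -0.026] [-0.89  0.35  0.99  1.95 -0.34  1.02 -0.98]
scene slot [(array([289. , 158.4]), 0.65)]
scene hinge_pin [(array([253.7, 129.2]), 0.72)]
pred slot [286.7 160. ] pin [253.6 128.2]
top slot []
top hinge_pin [(array([299.8, 200.8]), 0.77)]
pred slot [257.4 216.6] pin [298.8 201.8]
```

View pics/h1.png

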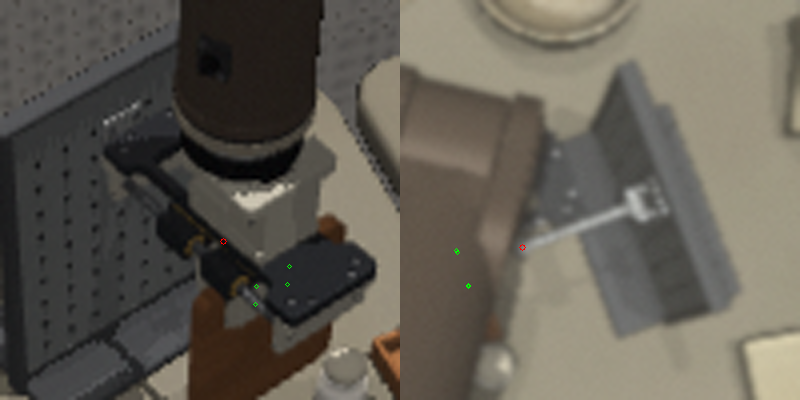

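The top view shows the prong fully out, with its tip exactly at the predicted knob (522,247). The pin prediction matches the network too. Board is level and aligned, so I advance slowly.

Emit:
carry_out(claw=[0.6, 0.6, 0.6, 0.6, 0.6], delta_pos=[[0, 1, 0.05], [0, 0.8, 0], [0, 0.6, 0], [0, 0.4, 0], [0, 0, 0]], angular=[[0, 0, 0], [0, 0, 0], [0, 0, 0], [0, 0, 0], [0, 0, 0]])

```text
clock: 19.0
position: [0.5099, -0.0101, 0.2074]
ee_rot: [3.098, 0.52, 0.0]
force: [-0.1, 0.2, -1.5]
width: 0.129
gripper_force: 39.9
```

```bash
python3 - <<'E'
from st import *
rep(); godisp(-130,38,207.4); yawto(D[2])
E
```

```text
t 19.0 pos [ 0.5099 -0.0101  0.2074] disp [-136.1   38.7  207.4] F_disp [-0.22  0.01 -1.52] w 1.19 g 39.9
  delta cm [-0.07  0.61 -0.  ]
  turn tool z -0.0016 tilt [ 2.e-04 -3.e-04 -1.e+00]
```

Emit:
carry_out(claw=[0.6, 0.6, 0.6, 0.6], delta_pos=[[-0.07, 0.2, 0], [0, 0.2, 0], [0, 0.2, 0], [0, 0.2, 0]], angular=[[0, 0, 0], [0, 0, 0], [0, 0, 0], [0, 0, 0]])

```text
clock: 19.4
position: [0.5117, -0.0169, 0.2073]
ee_rot: [-3.098, -0.523, -0.0]
force: [-0.0, -0.1, -1.7]
width: 0.127
gripper_force: 39.9
```

Emit:
carry_out(claw=[0.6, 0.6, 0.6], delta_pos=[[0, 0.15, 0], [0, 0.15, 0], [0, 0, 0]], angular=[[0, 0, 0], [0, 0, 0], [0, 0, 0]])

```text
clock: 19.7
position: [0.5127, -0.02, 0.2074]
ee_rot: [3.098, 0.522, 0.0]
force: [0.9, -0.4, -1.7]
width: 0.128
gripper_force: 39.9
```

Emit:
carry_out(claw=[0.6, 0.6, 0.6, 0.6], delta_pos=[[0, 0.2, 0], [0, 0.2, 0], [0, 0.2, 0], [0, 0, 0]], angular=[[0, 0, 0], [0, 0, 0], [0, 0, 0], [0, 0, 0]])

```text
clock: 20.1
position: [0.5147, -0.0258, 0.2074]
ee_rot: [3.098, 0.522, 0.0]
force: [-0.4, -0.1, -2.4]
width: 0.123
gripper_force: 39.9
```

Emit:
carry_out(claw=[0.6, 0.6, 0.6, 0.6], delta_pos=[[0, 0.2, 0], [0, 0.2, 0], [0, 0.2, 0], [0, 0, 0]], angular=[[0, 0, 0], [0, 0, 0], [0, 0, 0], [0, 0, 0]])

```text
clock: 20.5
position: [0.5167, -0.0315, 0.2074]
ee_rot: [3.098, 0.522, 0.0]
force: [1.0, -0.0, -2.3]
width: 0.127
gripper_force: 39.9
```

```bash
python3 - <<'E'
from st import *
rep(); godisp(-103,38,208); yawto(D[2])
E
```

```text
t 20.5 pos [ 0.5167 -0.0315  0.2074] disp [-113.7   38.2  207.4] F_disp [ 0.33  0.91 -2.32] w 1.17 g 39.9
  delta cm [-0.02  1.07 -0.06]
  turn tool z -0.0005 tilt [ 2.e-04 -2.e-04 -1.e+00]
```

Emit:
carry_out(claw=[0.6, 0.6, 0.6, 0.6, 0.6], delta_pos=[[0, 0.25, 0], [0, 0.25, -0.03], [0, 0.25, -0.03], [0, 0.2, 0], [0, 0, 0]], angular=[[0, 0, 0], [0, 0, 0], [0, 0, 0], [0, 0, 0], [0, 0, 0]])

```text
clock: 21.0
position: [0.5198, -0.0405, 0.208]
ee_rot: [3.098, 0.522, 0.0]
force: [0.5, 0.3, -1.9]
width: 0.126
gripper_force: 39.9
```

Emit:
carry_out(claw=[0.6, 0.6, 0.6], delta_pos=[[0, 0.15, 0], [0, 0.15, 0], [0, 0, 0]], angular=[[0, 0, 0], [0, 0, 0], [0, 0, 0]])

```text
clock: 21.3
position: [0.5208, -0.0431, 0.208]
ee_rot: [3.098, 0.522, 0.0]
force: [0.1, -0.2, -2.7]
width: 0.126
gripper_force: 39.9
```

```bash
python3 - <<'E'
from st import *
rep(); yawto(D[2]); print(np.round(Rt.T@s["ft_torque"],2))
E
```

```text
t 21.3 pos [ 0.5208 -0.0431  0.208 ] disp [-101.4   38.2  208. ] F_disp [ 0.23  0.03 -2.74] w 1.16 g 39.9
  turn tool z -0.0003 tilt [ 1.e-04 -1.e-04 -1.e+00]
[-0.   -0.11  0.02]
```

Emit:
carry_out(claw=[0.6, 0.6, 0.6], delta_pos=[[0, 0.1, 0], [0, 0.1, 0], [0, 0, 0]], angular=[[0, 0, 0], [0, 0, 0], [0, 0, 0]])

```text
clock: 21.6
position: [0.5214, -0.0449, 0.208]
ee_rot: [3.098, 0.522, 0.0]
force: [-0.2, -0.4, -2.1]
width: 0.128
gripper_force: 39.9
```

Emit:
carry_out(claw=[0.6, 0.6, 0.6, 0.6], delta_pos=[[0, 0, 0.1], [0, 0, 0.1], [0, 0, 0.1], [0, 0, 0]], angular=[[0, 0, 0], [0, 0, 0], [0, 0, 0], [0, 0, 0]])

```text
clock: 22.0
position: [0.5212, -0.0447, 0.2047]
ee_rot: [-3.098, -0.523, 0.0]
force: [-0.3, 0.3, -2.6]
width: 0.127
gripper_force: 39.9
```

Emit:
carry_out(claw=[0.6, 0.6], delta_pos=[[0, 0, 0.05], [0, 0, 0]], angular=[[0, 0, 0], [0, 0, 0]])

```text
clock: 22.2
position: [0.5213, -0.0448, 0.2044]
ee_rot: [-3.098, -0.522, 0.0]
force: [0.4, 0.9, -2.0]
width: 0.127
gripper_force: 39.9
```

Emit:
carry_out(claw=[0.6, 0.6], delta_pos=[[0, 0, 0.05], [0, 0, 0]], angular=[[0, 0, 0], [0, 0, 0]])

```text
clock: 22.4
position: [0.5214, -0.0447, 0.2039]
ee_rot: [-3.098, -0.523, -0.0]
force: [-0.0, 0.5, -1.9]
width: 0.129
gripper_force: 39.9
```

Emit:
carry_out(claw=[0.6, 0.6], delta_pos=[[0, 0, 0.05], [0, 0, 0]], angular=[[0, 0, 0], [0, 0, 0]])

```text
clock: 22.6
position: [0.5215, -0.0448, 0.2035]
ee_rot: [-3.098, -0.523, -0.0]
force: [-1.3, -0.4, -0.7]
width: 0.128
gripper_force: 39.9
```

Emit:
carry_out(claw=[0.6, 0.6], delta_pos=[[0, 0, 0.03], [0, 0, 0]], angular=[[0, 0, 0], [0, 0, 0]])

```text
clock: 22.8
position: [0.5215, -0.0448, 0.2033]
ee_rot: [-3.098, -0.523, -0.001]
force: [-0.4, 1.0, 2.4]
width: 0.129
gripper_force: 39.9
```

Contact came at exactly the predicted height with about 4.7 N of load. Easing off slightly, then releasing gently.

Emit:
carry_out(claw=[0.8, 0.8, 0.8], delta_pos=[[0, 0, -0.02], [0, 0, 0], [0, 0, 0]], angular=[[0, 0, 0], [0, 0, 0], [0, 0, 0]], force=5)

```text
clock: 23.1
position: [0.5214, -0.0448, 0.2034]
ee_rot: [3.098, 0.523, 0.0]
force: [0.7, 0.1, 1.0]
width: 0.127
gripper_force: 5.0
```

Emit:
carry_out(claw=[1.3, 1.5, 1.8, 2.2, 2.6, 3, 3, 3], delta_pos=[[0, 0, 0], [0, 0, 0], [0, 0, 0], [0, 0, 0], [0, 0, 0], [0, 0, 0], [0, 0, 0], [0, 0, 0]], angular=[[0, 0, 0], [0, 0, 0], [0, 0, 0], [0, 0, 0], [0, 0, 0], [0, 0, 0], [0, 0, 0], [0, 0, 0]], force=3)

```text
clock: 23.9
position: [0.5213, -0.0448, 0.2033]
ee_rot: [-3.098, -0.522, -0.0]
force: [-1.1, -0.3, -0.1]
width: 0.327
gripper_force: 0.0
```

```bash
python3 - <<'E'
from st import *
rep()
ims=[]
for n,(r0,r1,c0,c1) in(("scene",(90,190,220,320)),("top",(150,250,240,340))):
    q=arm.get_image(n); ims.append(cv2.resize(q["frame"][r0:r1,c0:c1,::-1],(400,400),interpolation=cv2.INTER_CUBIC))
cv2.imwrite("pics/r1.png",np.hstack(ims))
E
```

```text
t 23.9 pos [ 0.5213 -0.0448  0.2033] disp [-99.6  38.2 203.3] F_disp [-0.09 -1.09 -0.07] w 3.0 g 0.0
```

View pics/r1.png

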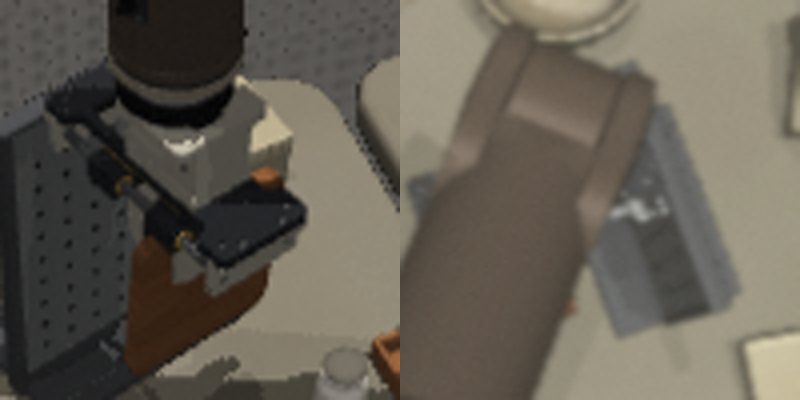

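The board hangs level under the open fingers, and grip force is 0. Lifting straight clear.

Emit:
carry_out(claw=[3.2, 3.2, 3.2, 3.2, 3.2, 3.2, 3.2, 3.2, 3.2, 3.2], delta_pos=[[0, 0, -0.5], [0, 0, -1], [0, 0, -1], [0, 0, -1], [0, 0, -1.5], [0, 0, -2], [0, 0, -3], [0, 0, -3], [0, 0, -2], [0, 0, 0]], angular=[[0, 0, 0], [0, 0, 0], [0, 0, 0], [0, 0, 0], [0, 0, 0], [0, 0, 0], [0, 0, 0], [0, 0, 0], [0, 0, 0], [0, 0, 0]])

```text
clock: 25.0
position: [0.5227, -0.0454, 0.3566]
ee_rot: [3.098, 0.522, 0.008]
force: [-0.7, -0.6, 0.0]
width: 0.345
gripper_force: 0.0
```

Emit:
carry_out(claw=[3.2, 3.2, 3.2, 3.2, 3.2, 3.2, 3.2, 3.2, 3.2, 3.2], delta_pos=[[0, -3, -1], [0, -4, 0], [0, -4, 0], [0, -4, 0], [0, -4, 0], [0, -4, 0], [0, -3, 0], [0, -2, 0], [0, 0, 0], [0, 0, 0]], angular=[[0, 0, 0], [0, 0, 0], [0, 0, 0], [0, 0, 0], [0, 0, 0], [0, 0, 0], [0, 0, 0], [0, 0, 0], [0, 0, 0], [0, 0, 0]])

```text
clock: 26.0
position: [0.4294, 0.2193, 0.3631]
ee_rot: [3.097, 0.523, -0.001]
force: [-0.3, 0.7, 0.1]
width: 0.348
gripper_force: 0.0
```

```bash
cat > chk.py <<'E'
src=open("fit2.py").read(); exec(src[:src.index("dk=lambda")])
D=np.load("D.npy"); Rd=R.from_euler("z",D[2]).as_matrix(); Od=np.array([D[0],D[1],0])
s=arm.observe(); print(round(float(s["clock"]),2),np.round(s["position"],3),np.round(s["force"],1))
for k in range(3):
    P={n:arm.get_image(n) for n in("scene","top")}
    for l in("slot","board","hinge_pin"):
        r=[arm.place_of(l,p) for p in P.values()]
        print(l,[(np.round(np.array(v[0]["centre"])*[512,384],1),round(v[0]["conf"],2)) for v in r if v], (Rd.T@(tri([ray(p,q[0]["centre"]) for p,q in zip(P.values(),r)])-Od)*1000).round(1) if all(r) else "")
# colour silhouette of the board (scene) fitted in display frame: x,y offset, yaw, bottom z
t=np.linspace(0,np.pi/2,6)
prof=np.array([[sy*(.051+.014*np.cos(a)),.075+sz*(.061+.014*np.sin(a))] for sy in(1,-1) for sz in(1,-1) for a in t])
m={}
for n in P:
    im=P[n]["frame"][:,:,::-1]; h=((im[:,:,2].astype(int)-im[:,:,0])>0.27*im[:,:,2]).astype(np.uint8)
    _,L=cv2.connectedComponents(h); c=proj(P[n],Od+Rd@np.array([-.1,-.03,.15 if n=="scene" else .2])).astype(int)
    w=L[c[1]-6:c[1]+7,c[0]-6:c[0]+7]
    if (w>0).any(): m[n]=L==np.bincount(w[w>0]).argmax(); print(n,m[n].sum())
def f(v,ms):
    e=0
    for n in ms:
        pts=np.array([[x,y,z] for x in(-.006,.006) for y,z in prof])-[0,0,.1225]
        pts=pts@R.from_euler("zyx",[v[3],v[5] if len(v)>5 else 0,v[4]]).as_matrix().T+v[:3]
        pts=pts@Rd.T+Od
        e+=np.abs(rend(P[n],[pts],0,0,0)-ms[n]).sum()/ms[n].sum()
    return e
x0=np.array([-.1,0,.2075,0,0]);d=[.006,.006,.004,.05,.05]
r=minimize(f,x0,args=(m,),method="Nelder-Mead",options=dict(initial_simplex=np.vstack([x0]+[x0+np.eye(5)[i]*d[i] for i in range(5)]),maxfev=500,xatol=1e-4,fatol=1e-4))
print("x,y,z slot, yaw, roll",r.x.round(4),round(r.fun,3))
E
python3 chk.py
```

```text
26.1 [0.43  0.218 0.363] [-0.4 -0.1  0.5]
slot [(array([270.1, 149.6]), 0.91), (array([276.3, 210.4]), 0.65)] [-95.8   0.4 195.3]
board [(array([270.3, 176.5]), 0.57), (array([277.4, 211.4]), 0.45)] [-89.4  -1.2  67.6]
hinge_pin [(array([255.7, 129.5]), 0.63), (array([301. , 200.9]), 0.95)] [-13.7  -3.2 211.2]
slot [(array([274.8, 207.5]), 0.59)] 
board [(array([270.9, 174.8]), 0.62), (array([338. , 242.7]), 0.63)] [ 154.8 -216.1 -324.6]
hinge_pin [(array([252.9, 129.7]), 0.57), (array([298.4, 201.5]), 0.73)] [-17.9   2.2 214.7]
slot [(array([273.5, 145. ]), 0.97), (array([276.8, 213.2]), 0.57)] [-98.3  -9.8 209.9]
board [(array([269.9, 175.4]), 0.8), (array([278.4, 213.4]), 0.56)] [-85.7  -7.1  63.5]
hinge_pin [(array([253.9, 127.7]), 0.75), (array([296.5, 201.5]), 0.94)] [-25.4   3.6 229.6]
scene 1218
top 183
x,y,z slot, yaw, roll [-0.0972 -0.0008  0.209   0.0037  0.0298] 0.602
```

```bash
python3 -c "
from cell import arm
print(arm.sign_off())"
```

```text
the job is handed in; nothing more can be done
None
```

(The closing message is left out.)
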